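Let down the glazed lid of the button case without a slam

ROBOT

A 6-joint arm with a two-finger parallel gripper is mounted at the origin on a cart in front of the work surface, level with it; the furniture and walls round the work are solid. World frame = base frame: x ahead of the robot, y to its left, z up, the work surface at z = 0. Lengths are in m, angles in degrees, forces in N, time in s.
With the tool pointing down it reaches from about 0.3 to 0.775 m from the base axis. Payload 14.6 kg.
Tool frame: the origin (TCP) lies at the centre of the arm's flange, where the gripper is bolted on; the fingertips stand 199 mm ahead of it and the grasp point (between the pads) lies 180 mm ahead of it; z points along the fingers, y is the line along which they close (so a half turn about z gives the same grasp; the last joint's range is limited). The gripper opens to 94 mm and grips with 3 to 60 N. Pads are 16 mm wide; open, the fingers measure 119 mm over their backs; the gripper's body (75 mm by 177 mm) begins 78 mm behind the grasp point.
Start: joints at [69.58, 17.183, 87.147, -0, 75.671, -3.816], TCP at [0.157, 0.527, 0.405] pointing down, gripper open.
Joint ranges: [-173.82, 173.82], [-45.26, 126.66], [13.44, 144.39], [-59.66, 239.66], [0, 175.72], [-146.38, 146.38]. Speed limits (degrees/s): [127.2, 127.2, 147.25, 180, 180, 180].

INTERFACE

Orientations are given as [roll, pitch, yaw] about the fixed x, y, z axes, in that order (R = Rz(yaw) Ry(pitch) Rx(roll)).
In Python, from workcell import manip gives the robot as it stands. Calls block until the motion is done:
- manip.move_pose(position, orientation): joint-space move of the TCP to a pose.
- manip.servo_line(position, v=0.15, rot=None, max_force=None): straight line of the TCP; rot=None keeps the orientation; v is the mean speed in m/s. With max_force (N) it stops when the force on the tool has changed by that much, and returns True; else False.
- manip.move_j(angles): joint-space move.
- manip.open_gripper() and manip.close_gripper(grasp_force=None): open the fingers fully, or close them until they stop; grasp_force is the grip in N (None keeps the last).
- manip.sleep(seconds).
- manip.inverse_kinematics(position, orientation): joint angles nearest the present ones, or None.
- manip.snapshot(name): name is "side" or "top"; returns the picture (384x512x3 uint8, red, green, blue); there is no depth.
- manip.get_calibration(name): a dict with "mtx" (3x3 intrinsics, pixels), "k1" (the pictures are not rectified: a ray, as slopes to the right and down, at radius r is drawn at 1 + k1 r^2 times it, then the intrinsics apply), "cam_to_world" (4x4, takes a point from camera to world coordinates). Camera axes: x right, y up, looking along -z (the intrinsics and any distortion apply to the point x, -y, -z); pixel columns grow to the right and rows downward; lengths in m; the calibration is good to about 2 mm. A picture is of the moment at which its call begins. get_calibration takes no time and is no camera call.
A pose or a line that the arm cannot do raises manip.PlanningError and nothing moves.
- manip.sign_off(): hands the job in; it is judged then, once.
Trained networks look in the newest picture that a camera, given by its name, has taken for a name from the list of things; names that differ only in an ending like _2 or _b are one class to them, and where a whole thing is asked for, a point or a joint stands for the part that bears it (a point fixed in the world has none). Each returns a list of dicts, best first, with "p" (0 to 1); they miss things now and then, are a little off and sometimes report something else, mostly with a low value. They report only what shows in the picture. A call takes as long as a camera call.
- manip.outline_of(camera, name): "pixels" (384x512 bool, what is visible of it) and "rect" ([left, top, right, bottom] in pixels, round what is visible of it).
Readings, each from a call of its own:
- manip.read_t(): time.
- manip.read_qpos(): joint angles.
- manip.read_dq(): joint speeds.
- manip.read_joint_efforts(): joint torques, N m.
- manip.read_position(): TCP position.
- manip.read_tcp_rot(): TCP orientation.
- manip.read_wrist_force(): force on the tool from outside, world axes, zero at the start.
- manip.read_wrist_torque(): the same for the moment, N m.
- manip.read_width(): finger opening in m.
- manip.read_gripper_force(): force on a finger pad.
Only numpy, scipy, OpenCV 4.12 (cv2) and the standard library are available. Lean on these libraries where they do the work, as an engineer would, in place of code of your own. Each camera call takes 0.05 s, during which the arm holds its last target. There are 200 camera calls.

TASK

Close the glass-topped button case: with a fingertip tip its open lid forward past its balance, catch the falling lid from beneath on the outside of the fingers while it is still well up, and let it down slowly until it is fully shut, for the glass would crack if it dropped even the last centimetres. Never grip or pinch the lid or force it, and leave everything else on the table where it is.

Things in the scene. Friction and masses are not known exactly. Their poses are not given: they have to be found in the camera images.
- button_case: Open wooden sample case for upholstery buttons, 120 mm deep (x), 130 mm wide (y), 58 mm high, divided into twelve trays of buttons, fixed on the table ahead and a little left of the robot; an armchair frame stands close to its right. Origin: centre of its underside. Own -x is its front (towards the robot), own +x its back, where the lid is hinged; z up.
- case_lid (a joint): Lid angle (rad) about the hinge along the top of the case's back wall: 0 shut, 1.57 upright, 1.85 leaning back on its stop, where it comes to rest (starts at 1.7 to 1.85). Weighs 0.3 kg, balances at 1.43 to 1.53; below that it falls shut by itself, slowly at first (1.6 to 2.5 s from 1.35 to 0.3 rad), then at 1.0 to 1.5 rad/s (damped hinge, no detent). Holding it up at the lip takes about 2 N.
- lid_hinge (a point): Middle of the hinge line: top rear edge of the case, 60 mm behind the case's centre, 58 mm above the table. The lid's flat underside lies in the plane through this line. Lid: wooden frame 120 x 130 mm round a glass pane, 14 mm thick in all: 3 mm cork strips beneath, 7 mm frame, 4 mm pale beads on the outer (upper) face, set back 4 mm from the edges.
- lip_edge (a point): Middle of the front edge of the lid's finger lip, 5 mm above the lid's underside, 144 mm from the hinge line; moves with the lid. The lip is 90 mm wide; with the lid shut it stands 24 mm proud of the case's front wall, its underside 58 mm above the table, nothing beneath. With the lid open it is the lid's uppermost edge, 200 mm above the table.
- spool_jute: Bystander: spool of jute twine, 48 mm across, 50 mm high, upright beside the right end of the case. Origin: centre of its underside.
- chalk_white: Bystander: flat white tailor's chalk, 44 x 50 x 8 mm, lying in front of the case. Origin: centre of its underside.
- button_carton: Bystander: small closed carton, 56 x 80 x 31 mm, lying behind the case. Origin: centre of its underside.
- tack_dish: Bystander: round steel dish of tacks, 93 mm across, 24 mm high, right of the case. Origin: centre of its underside.
- jar_tacks: Bystander: screw jar of tacks, 60 mm across, 74 mm high, between the armchair's legs to the right. Origin: centre of its underside.
- webbing_roll: Bystander: roll of jute webbing, 83 x 91 x 50 mm, between the armchair's legs to the right. Origin: centre of its underside.
- pliers_red: Bystander: combination pliers, 57 x 170 x 14 mm, lying under the armchair frame to the right. Origin: centre of its underside.

How it is judged (in metres and radians):
On the way, in this order (a step that is already met when the one before it is completed fails the run):
1. the lid has been tipped forward past its balance (value of joint case_lid below 1.4 rad), for 0.05 s.
2. the lid is caught: while still well up (0.15 to 0.9 rad open) it rests on the fingers, sinking no faster than 0.5 rad/s, for 0.2 s (value of joint case_lid between 0.15 and 0.9 rad and velocity of joint case_lid above -0.5 rad/s and contact force between the fingers and case_lid above 0.3 N), for 0.2 s.
At the end, for the whole second after the job is handed in: The lid is fully shut (within 0.02 rad, 3 mm at the lip) and still, and no bystander has been moved by more than 15 mm (value of joint case_lid below 0.02 rad and velocity of joint case_lid between -0.05 and 0.05 rad/s and distance of each of spool_jute, chalk_white, button_carton, tack_dish, jar_tacks, webbing_roll, pliers_red from where it was at the start of the episode below 0.015 m); the robot touches nothing.
It fails at once if the lid lands hard: falls faster than 0.6 rad/s (9 cm/s at the lip) in its last 0.12 rad (value of joint case_lid below 0.12 rad and velocity of joint case_lid below -0.6 rad/s).
It fails at once if the lid is pinched: the fingers press on the beads above and on the cork beneath at once with more than 2 N each ((contact force between the fingers and case_lid_c10 above 2 N or contact force between the fingers and case_lid_c11 above 2 N or contact force between the fingers and case_lid_c12 above 2 N or contact force between the fingers and case_lid_c13 above 2 N or contact force between the fingers and case_lid_c14 above 2 N) and (contact force between the fingers and case_lid_c5 above 2 N or contact force between the fingers and case_lid_c6 above 2 N or contact force between the fingers and case_lid_c7 above 2 N or contact force between the fingers and case_lid_c8 above 2 N or contact force between the fingers and case_lid_c9 above 2 N)).
It fails at once if the fingers strike or press the lid with more than 40 N (contact force between the fingers and case_lid above 40 N).
It fails at once if a bystander is pushed aside or lifted (moved more than 15 mm) (distance of any of spool_jute, chalk_white, button_carton, tack_dish, jar_tacks, webbing_roll, pliers_red from where it was at the start of the episode above 0.015 m).
It also fails if it takes over 48 s, if anything falls off the work surface, if the arm or the gripper's body presses on something with over 40 N, if the wrist force passes 120 N, or if a joint passes its speed limit or range.

## Working session

There is one attempt and no reset: what is moved stays moved. The work goes in short steps, each a Python script; the robot and the scene stay as the last script left them, time stands still between calls to the robot, and variables do not carry over. Pictures are saved under pics/ and viewed, at most 10 in all, crops included, and the job is handed in when it is done.

```bash
ls; mkdir -p pics
python3 - <<'E'
from workcell import manip
import cv2, numpy as np
for c in("side","top"):
    im=manip.snapshot(c); cv2.imwrite(f"pics/{c}0.png",im[:,:,::-1])
    k=manip.get_calibration(c); print(c,np.round(k["mtx"],1).tolist(),k["k1"],np.round(k["cam_to_world"],4).tolist())
    for n in("button_case","case_lid","lip_edge","spool_jute","chalk_white","button_carton","tack_dish"):
        print(n,[(round(d["p"],2),list(map(int,d["rect"]))) for d in manip.outline_of(c,n)[:2]])
print(manip.read_t())
E
```

```text
pics
side [[386.9, 0.0, 257.6], [0.0, 386.9, 188.6], [0.0, 0.0, 1.0]] -0.0008665845327345569 [[-0.9533, 0.115, -0.2793, 0.2418], [-0.3021, -0.3623, 0.8817, 0.9178], [0.0001, 0.9249, 0.3801, 0.5099], [0.0, 0.0, 0.0, 1.0]]
button_case [(0.94, [184, 158, 266, 261]), (0.22, [182, 162, 224, 227])]
case_lid [(0.8, [184, 161, 221, 228]), (0.57, [151, 228, 181, 254])]
lip_edge [(0.94, [183, 158, 225, 229])]
spool_jute [(0.71, [249, 208, 266, 217])]
chalk_white [(0.73, [274, 235, 293, 247])]
button_carton [(0.89, [151, 227, 182, 252])]
tack_dish [(0.86, [291, 200, 322, 219])]
top [[457.1, 0.0, 255.4], [0.0, 457.1, 188.0], [0.0, 0.0, 1.0]] -0.09368977079514114 [[0.0851, 0.7884, -0.6092, -0.2178], [-0.9964, 0.0653, -0.0547, -0.1445], [-0.0033, 0.6117, 0.7911, 1.0407], [0.0, 0.0, 0.0, 1.0]]
button_case [(0.78, [166, 121, 225, 214])]
case_lid [(0.75, [176, 120, 224, 162])]
lip_edge [(0.89, [177, 124, 225, 162])]
spool_jute [(0.8, [225, 185, 238, 207]), (0.6, [171, 139, 174, 153])]
chalk_white [(0.5, [189, 222, 206, 235])]
button_carton [(0.62, [167, 138, 178, 153])]
tack_dish [(0.76, [259, 219, 288, 245])]
0.8
```

View pics/side0.png

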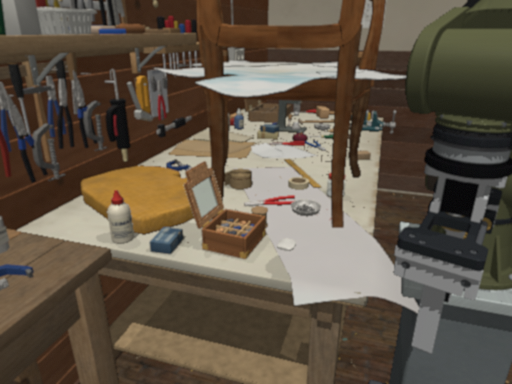

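View pics/top0.png

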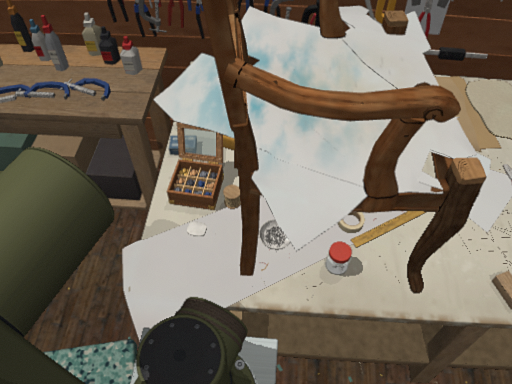

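The side view shows the case at about (235,230), lid up at (205,195), carton at (167,240) and chalk at (287,245). In the top view the case is at (196,185), with the spool at (232,195) and the chair post just right of it (base about (247,270)). I'll zoom in to pick corners.

Run:
```python
import cv2, numpy as np
s=cv2.imread("pics/side0.png")[150:270,140:310]; t=cv2.imread("pics/top0.png")[110:245,155:255]
f=lambda a,k:cv2.resize(a,None,fx=k,fy=k,interpolation=cv2.INTER_CUBIC)
def grid(a,k,x0,y0):
    for x in range(-(-x0//10)*10,x0+a.shape[1]//k,10):
        cv2.line(a,((x-x0)*k,0),((x-x0)*k,6),(0,0,255),1); cv2.putText(a,str(x),((x-x0)*k,16),0,.3,(0,0,255),1)
    for y in range(-(-y0//10)*10,y0+a.shape[0]//k,10):
        cv2.line(a,(0,(y-y0)*k),(6,(y-y0)*k),(0,0,255),1); cv2.putText(a,str(y),(8,(y-y0)*k+3),0,.3,(0,0,255),1)
    return a
cv2.imwrite("pics/sz.png",grid(f(s[:, 5:],4)if 0 else f(s,4),4,140,150)); cv2.imwrite("pics/tz.png",grid(f(t,4),4,155,110))
```

```text
(no output)
```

View pics/sz.png

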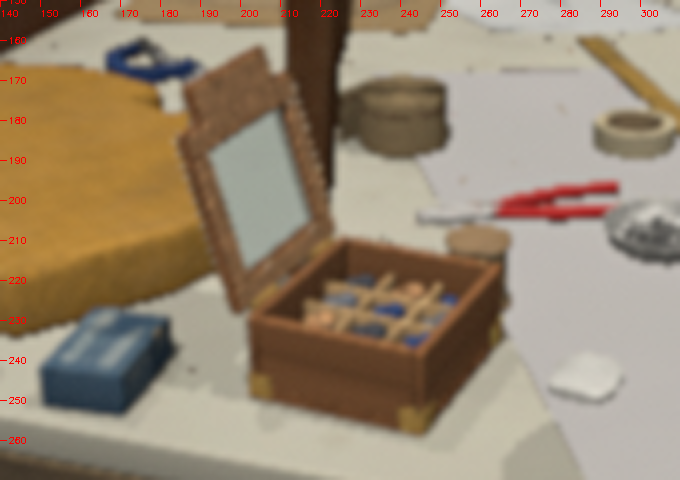

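View pics/tz.png

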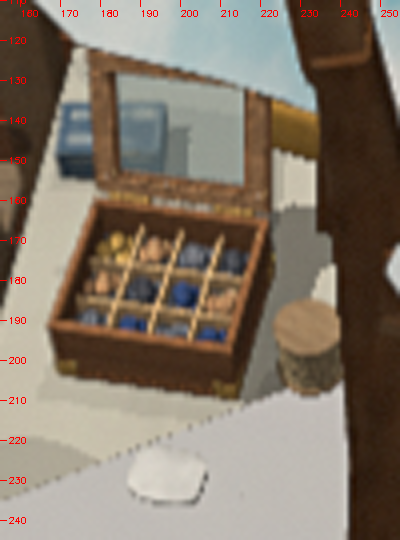

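```bash
cat > geo.py <<'E'
import numpy as np, cv2
from workcell import manip
def proj(c,P):
    k=manip.get_calibration(c); T=np.linalg.inv(k["cam_to_world"]); P=np.atleast_2d(P)
    q=P@T[:3,:3].T+T[:3,3]; s=np.c_[q[:,0],-q[:,1]]/-q[:,2:3]
    s=s*(1+k["k1"]*(s**2).sum(1,keepdims=True)); m=k["mtx"]
    return s*[m[0,0],m[1,1]]+[m[0,2],m[1,2]]
def ray(c,uv,z):
    k=manip.get_calibration(c); m=k["mtx"]; d=(np.array(uv,float)-[m[0,2],m[1,2]])/[m[0,0],m[1,1]]; s=d.copy()
    for _ in range(8): s=d/(1+k["k1"]*(s@s))
    T=k["cam_to_world"]; v=T[:3,:3]@[s[0],-s[1],-1]; return T[:3,3]+v*(z-T[2,3])/v[2]
def world(p,L):
    c,s=np.cos(p[2]),np.sin(p[2]); L=np.atleast_2d(L)
    return np.c_[p[0]+c*L[:,0]-s*L[:,1],p[1]+s*L[:,0]+c*L[:,1],L[:,2]]
def lid(th,r,y,h=0): # r from hinge, h above underside
    return [.06-r*np.cos(th)+h*np.sin(th), y, .058+r*np.sin(th)+h*np.cos(th)]
E
python3 - <<'E'
from geo import *
from scipy.optimize import least_squares
X,Y,Z=.06,.065,.058
S=[((X,Y,0),(202.5,249)),((-X,Y,0),(245,258.5)),((-X,-Y,0),(263,236)),((X,Y,Z),(202.5,229)),((-X,Y,Z),(244,237)),((-X,-Y,Z),(265.5,215.5)),((X,-Y,Z),(224,210))]
T=[((-X,Y,Z),(167.5,191)),((-X,-Y,Z),(213,198)),((X,-Y,Z),(222.5,164)),((X,Y,Z),(179,160)),((-X,-Y,0),(214,209.5)),((-X,Y,0),(169,202.5))]
LS=[((.144,.045,.005),(186,174)),((.144,-.045,.005),(206,162)),((.12,.065,.005),(184.5,184.5)),((.12,-.065,.005),(212,169))]
LT=[((.12,.065,.005),(177.5,122.5)),((.12,-.065,.005),(222.5,134))]
def f(p,full=False):
    r=[]
    for c,A,B in(("side",S,LS),("top",T,LT)):
        P=[a for a,_ in A]+[lid(p[3],*a) for a,_ in B]
        r.append(proj(c,world(p,P))-[b for _,b in A+B])
    return r if full else np.concatenate(r).ravel()
r=least_squares(f,[.45,.35,0,1.8],loss="soft_l1")
print(r.x,np.degrees(r.x[2])); [print(np.round(a,1).tolist()) for a in f(r.x,True)]
np.save("pose.npy",r.x); p=r.x
print("hinge",world(p,[.06,0,.058]),"lip",world(p,lid(p[3],.144,0,.005)))
for n,uv,z in(("chalk",(197,229),.008),("spool",(232,191),.05),("post base",(247,273),0)): print(n,ray("top",uv,z))
# outline-based: chair post edges at few heights in both cams
print("post base side",ray("side",(337,226),0), "carton",ray("side",(163,232),.031))
E
```

```text
[ 0.56363128  0.09539525 -0.09322505  1.84561501] -5.34140171644462
[[-0.1, -0.7], [0.7, -0.0], [2.8, -1.9], [-1.4, -1.1], [1.5, 0.3], [0.5, -0.7], [1.4, -2.7], [0.5, -3.5], [-0.7, -2.2], [0.4, -1.9], [-0.4, -2.8]]
[[-1.8, -0.5], [-0.9, -0.7], [-0.4, -0.2], [-1.0, -2.1], [-0.2, 0.2], [-0.0, 0.5], [-1.3, -2.4], [0.1, -8.2]]
hinge [[0.62337074 0.08980985 0.058     ]] lip [[0.66707016 0.08572412 0.19523945]]
chalk [0.42613706 0.07094526 0.008     ]
spool [ 0.52938886 -0.01326428  0.05      ]
post base [ 0.31158495 -0.07447673  0.        ]
post base side [ 0.32053607 -0.06898546  0.        ] carton [0.7360402  0.15859536 0.031     ]
```

```bash
cat >> geo.py <<'E'
from scipy.spatial.transform import Rotation as Ro
p=np.load("pose.npy"); TIP=.199; IN=.035; PITCH=np.radians(14)
def setup(off=0.,roll=0):
    """tool pointing along case -y (turned by off towards +x), pitched down; closing axis horizontal"""
    a=p[2]-np.pi/2+np.radians(off); z=np.array([np.cos(a)*np.cos(PITCH),np.sin(a)*np.cos(PITCH),-np.sin(PITCH)])
    y=np.cross([0,0,1],z); y/=np.linalg.norm(y); y=-y if roll else y
    R=np.c_[np.cross(y,z),y,z]; return z,Ro.from_matrix(R).as_euler("xyz",degrees=True)
def tcp(x,zz,z,y=.045): # rod axis passes case-frame point (x,y,zz), tip IN further on
    return world(p,[x,y,zz])[0]-z*(TIP-IN)
def under(th,r=.139,gap=0.):
    d=.0125*abs(np.sin(th))+.008*np.cos(th)/np.cos(PITCH)+gap
    return .06-r*np.cos(th)-d*np.sin(th), .058+r*np.sin(th)-d*np.cos(th)
E
python3 - <<'E'
from geo import *
print("bottle",ray("side",(121,241),0),"post z",[np.round(proj("top",[.315,-.072,h])[0]).tolist() for h in(0,.2,.4,.6)],[np.round(proj("side",[.315,-.072,h])[0]).tolist() for h in(0,.2,.4)])
pts=dict(behind=(.15,.175),hi=(.15,.25),push=(.05,.175),over=(.06,.235),front=(-.06,.235),c8=under(.8),c4=under(.4),c0=under(0),low=(-.079,.04),out=(-.14,.04))
for roll in(0,1):
  for off in(0,15,30):
    z,o=setup(off,roll); print(roll,off,np.round(o,1))
    for n,q in pts.items():
        t=tcp(*q,z); j=manip.inverse_kinematics(t,o); print("  ",n,np.round(t,3),None if j is None else np.round(j))
E
```

```text
bottle [0.84732113 0.18548684 0.        ] post z [[246.0, 272.0], [244.0, 229.0], [242.0, 170.0], [238.0, 84.0]] [[339.0, 226.0], [345.0, 158.0], [352.0, 79.0]]
0 0 [180.   76.   84.7]
   behind [0.732 0.285 0.215] None
   hi [0.732 0.285 0.29 ] None
   push [0.632 0.294 0.215] None
   over [0.642 0.293 0.275] None
   front [0.523 0.304 0.275] [ 32.  40.  79. -57. 113.  41.]
   c8 [0.535 0.303 0.187] [ 31.  49.  77. -55. 109.  47.]
   c4 [0.51  0.305 0.14 ] [ 33.  51.  81. -53. 106.  52.]
   c0 [0.504 0.306 0.089] [ 33.  56.  80. -52. 104.  56.]
   low [0.504 0.306 0.08 ] [ 33.  57.  80. -52. 104.  57.]
   out [0.443 0.312 0.08 ] [ 37.  54.  88. -48. 102.  62.]
0 15 [180.   76.   99.7]
   behind [0.69  0.283 0.215] None
   hi [0.69  0.283 0.29 ] None
   push [0.591 0.292 0.215] None
   over [0.601 0.291 0.275] None
   front [0.481 0.303 0.275] None
   c8 [0.494 0.301 0.187] None
   c4 [0.469 0.304 0.14 ] None
   c0 [0.462 0.304 0.089] None
   low [0.462 0.304 0.08 ] None
   out [0.402 0.31  0.08 ] [ 40.  50.  96. -57.  94.  61.]
0 30 [180.   76.  114.7]
   behind [0.651 0.271 0.215] 
[... 875 characters left out ...]
ind [0.69  0.283 0.215] None
   hi [0.69  0.283 0.29 ] None
   push [0.591 0.292 0.215] None
   over [0.601 0.291 0.275] None
   front [0.481 0.303 0.275] None
   c8 [0.494 0.301 0.187] None
   c4 [0.469 0.304 0.14 ] None
   c0 [0.462 0.304 0.089] None
   low [0.462 0.304 0.08 ] None
   out [0.402 0.31  0.08 ] [  40.   50.   96.  -57.   94. -119.]
1 30 [-180.   -76.   -65.3]
   behind [0.651 0.271 0.215] None
   hi [0.651 0.271 0.29 ] None
   push [0.551 0.28  0.215] None
   over [0.561 0.279 0.275] None
   front [0.442 0.29  0.275] None
   c8 [0.454 0.289 0.187] None
   c4 [0.429 0.292 0.14 ] None
   c0 [0.423 0.292 0.089] None
   low [0.423 0.292 0.08 ] None
   out [0.362 0.298 0.08 ] None
```

```bash
cat > front.py <<'E'
from geo import *
S_IN=.020                       # tip lies this far beyond the contact point
class F:
    def __init__(s,P,off=0,flip=0):
        s.P=np.radians(P); a=p[2]+np.radians(off)
        z=np.array([np.cos(a)*np.cos(s.P),np.sin(a)*np.cos(s.P),-np.sin(s.P)]); y=np.cross([0,0,1],z); y/=np.linalg.norm(y)
        if flip: y=-y
        s.z=z; s.n=np.array([np.cos(a)*np.sin(s.P),np.sin(a)*np.sin(s.P),np.cos(s.P)])  # upper-face normal
        s.o=Ro.from_matrix(np.c_[np.cross(y,z),y,z]).as_euler("xyz",degrees=True).tolist()
    def top(s,x,zz,y=.0):    # upper face of fingers touches case-frame point
        return world(p,[x,y,zz])[0]-.008*s.n-s.z*(TIP-S_IN)
    def bot(s,x,zz,y=.0):    # lower face touches the point
        return world(p,[x,y,zz])[0]+.008*s.n-s.z*(TIP-S_IN)
def edge(th,h=0): q=lid(th,.144,0,h); return q[0],q[2]
def pts(f,Y):
    e=edge(1.85,.01); w=edge(1.36,.01); c=edge(.72)
    return dict(pre=f.bot(e[0]+.04,e[1]+.07,Y),behind=f.bot(e[0]+.025,e[1],Y),pushed=f.bot(w[0],w[1],Y),up=f.bot(w[0]-.0,w[1]+.04,Y),
      front=f.bot(-.115,.185,Y),catch=f.top(*c,Y),**{f"d{t}":f.top(*edge(t),Y) for t in(.5,.25,.1,0)},low=f.top(-.084,.047,Y),out=f.top(-.13,.06,Y))
E
python3 - <<'E'
from front import *
for P in(40,48):
  for off in(0,10):
   for flip in(0,1):
    f=F(P,off,flip); print(P,off,flip,np.round(f.o,1))
    for n,t in pts(f,.015).items():
        j=manip.inverse_kinematics(t,f.o); print("  ",n,np.round(t,3),None if j is None else np.round(j))
E
```

```text
40 0 0 [180.   50.  174.7]
   pre [0.582 0.109 0.385] [  8.  18.  92. -28.  23. -55.]
   behind [0.567 0.11  0.315] [  9.  21.  98. -44.  16. -38.]
   pushed [0.473 0.119 0.322] [ 12.  10. 111. -54.  16. -26.]
   up [0.473 0.119 0.362] [ 12.   7. 109. -42.  20. -39.]
   front [0.319 0.133 0.306] None
   catch [0.375 0.128 0.262] None
   d0.5 [0.357 0.13  0.236] None
   d0.25 [0.344 0.131 0.203] [ 19.  12. 132. 238.  21.  50.]
   d0.1 [0.34  0.131 0.181] [ 19.  16. 133. 231.  24.  58.]
   d0 [0.34  0.131 0.167] [ 19.  18. 133. 226.  26.  63.]
   low [0.34  0.131 0.156] [ 19.  20. 133. 224.  27.  66.]
   out [0.294 0.136 0.169] [ 23.  15. 138. 230.  28.  63.]
40 0 1 [180.  -50.   -5.3]
   pre [0.582 0.109 0.385] [  8.  18.  92. -28.  23. 125.]
   behind [0.567 0.11  0.315] [  9.  21.  98. -44.  16. 142.]
   pushed [0.473 0.119 0.322] None
   up [0.473 0.119 0.362] [ 12.   7. 109. -42.  20. 141.]
   front [0.319 0.133 0.306] None
   catch [0.375 0.128 0.262] None
   d0.5 [0.357 0.13  0.236] None
   d0.25 [0.344 0.131 0.203] [  19.   12.  132.  238.   21. -130.]
   d0.1 [0.34  0.131 0.18
[... 3630 characters left out ...]
re [0.6   0.087 0.402] [ 5. 19. 87. -0. 31. 90.]
   behind [0.585 0.089 0.332] [ 5. 22. 94. -1. 22. 91.]
   pushed [0.491 0.097 0.339] [  7.  10. 108.  -5.  20.  97.]
   up [0.491 0.097 0.379] [  7.   7. 105.  -4.  26.  96.]
   front [0.337 0.112 0.323] [ 14.  -8. 129. -19.  18. 115.]
   catch [0.392 0.105 0.281] [ 10.   4. 124. -22.  10. 116.]
   d0.5 [0.374 0.106 0.255] [ 11.   6. 128. -41.   7. 136.]
   d0.25 [0.361 0.108 0.221] None
   d0.1 [0.357 0.108 0.2  ] [  12.   12.  131.  225.    7. -130.]
   d0 [0.356 0.108 0.186] [  12.   14.  131.  214.    9. -118.]
   low [0.356 0.108 0.175] [  12.   16.  131.  208.   11. -112.]
   out [0.31  0.112 0.188] [  15.   10.  137.  219.   11. -120.]
```

Run:
```python
from front import *
for P in(58,64):
  for off in(6,12):
    flip=0
    f=F(P,off,flip); print(P,off,flip,np.round(f.o,1))
    for n,t in pts(f,.015).items():
        j=manip.inverse_kinematics(t,f.o); print("  ",n,np.round(t,3),None if j is None else np.round(j))
```

```text
58 6 0 [-180.    32.  -179.3]
   pre [0.626 0.095 0.42 ] [  6.  23.  79.  -4.  46. -83.]
   behind [0.611 0.097 0.35 ] [  6.  24.  86.  -5.  37. -82.]
   pushed [0.516 0.106 0.357] [  8.  13. 101.  -7.  35. -78.]
   up [0.516 0.106 0.397] [  8.  10.  98.  -6.  40. -79.]
   front [0.362 0.12  0.341] [ 14.  -5. 122. -13.  32. -67.]
   catch [0.415 0.114 0.301] [ 11.   6. 118. -13.  25. -69.]
   d0.5 [0.397 0.115 0.275] [ 12.   6. 121. -17.  21. -64.]
   d0.25 [0.384 0.117 0.241] [ 13.   9. 124. -23.  16. -57.]
   d0.1 [0.38  0.117 0.22 ] [ 13.  12. 126. -30.  13. -50.]
   d0 [0.38  0.117 0.206] [ 13.  14. 126. -36.  11. -44.]
   low [0.38  0.117 0.195] [ 13.  15. 126. -42.  10. -38.]
   out [0.334 0.121 0.208] [ 16.   9. 132. -44.  11. -34.]
58 12 0 [ 180.    32.  -173.3]
   pre [0.626 0.086 0.42 ] [  4.  23.  79.   2.  46. -93.]
   behind [0.611 0.088 0.35 ] [  5.  24.  86.   2.  37. -93.]
   pushed [0.517 0.096 0.357] [  7.  13. 101.   0.  34. -90.]
   up [0.517 0.096 0.397] [  7.  10.  98.   0.  39. -90.]
   front [0.363 0.111 0.341] [ 12.  -5. 123.  -5.  31. -81.]
   catch [0.416 0
[... 1201 characters left out ...]
 0.428] [  4.  25.  74.   1.  55. -93.]
   behind [0.628 0.09  0.358] [  5.  27.  82.   1.  46. -93.]
   pushed [0.534 0.098 0.365] [  7.  15.  97.   0.  43. -90.]
   up [0.534 0.098 0.405] [  7.  13.  94.   0.  48. -90.]
   front [0.38  0.113 0.349] [ 12.  -3. 119.  -4.  38. -83.]
   catch [0.432 0.105 0.31 ] [  9.   7. 114.  -2.  33. -86.]
   d0.5 [0.414 0.107 0.284] [ 10.   7. 118.  -3.  29. -85.]
   d0.25 [0.401 0.108 0.251] [ 10.  10. 121.  -4.  23. -83.]
   d0.1 [0.397 0.108 0.23 ] [ 10.  12. 122.  -5.  20. -82.]
   d0 [0.396 0.108 0.215] [ 10.  14. 123.  -6.  17. -81.]
   low [0.396 0.108 0.204] [ 10.  15. 123.  -6.  16. -81.]
   out [0.351 0.112 0.217] [ 13.   9. 129.  -9.  17. -76.]
```

```bash
cat >> front.py <<'E'
f=F(62,10); Y=.012; Q=pts(f,Y)
E
python3 - <<'E'
from front import *
t0=manip.read_t(); manip.close_gripper(10)
manip.move_pose((Q["pre"]+[0,0,.08]).tolist(),f.o); manip.servo_line(Q["pre"].tolist(),v=.2)
print(t0,manip.read_t(),manip.read_width(),manip.read_position()-Q["pre"])
ims=[]
tip=manip.read_position()+f.z*TIP
for c,(x0,y0,w,h) in(("side",(120,100,200,150)),("top",(130,80,170,150))):
    im=manip.snapshot(c)[:,:,::-1].copy(); uv=proj(c,tip)[0]; print(c,uv)
    a=cv2.resize(im[y0:y0+h,x0:x0+w],(400,int(400*h/w))); cv2.circle(a,tuple(int(v) for v in (uv-[x0,y0])*400/w),3,(0,255,0),1); ims.append(cv2.copyMakeBorder(a,0,360-a.shape[0],0,0,0))
cv2.imwrite("pics/pre.png",np.hstack(ims))
E
```

```text
0.8 5.325 0.0004278265490137872 [9.40794794e-05 2.43307252e-04 1.20425899e-03]
side [170.22692724 142.35792698]
top [197.3641775  83.4015994]
```

View pics/pre.png

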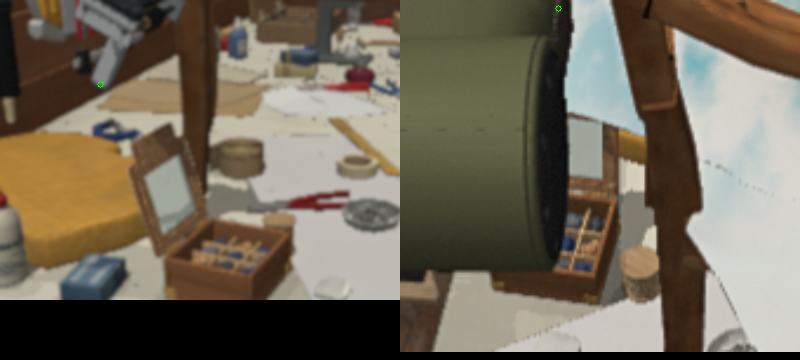

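The tip marker lands on the fingertip in the side view at (170,142), behind and above the lid, so the model holds. Next I tip the lid, come round and catch it.

Run:
```python
from front import *
seq=["pre","behind","pushed","up","front","catch"]
for a,b in zip(seq,seq[1:]):
    for k in np.linspace(0,1,6): assert manip.inverse_kinematics((Q[a]*(1-k)+Q[b]*k).tolist(),f.o) is not None,(a,b,k)
def go(n,v):
    for w in(v,v*.6,v*.35):
        try: manip.servo_line(Q[n].tolist(),v=w); return
        except manip.PlanningError as e: print(n,w,e)
L=[]
def log(n): L.append((n,round(float(manip.read_t()),2)))
go("behind",.08); w0=np.array(manip.read_wrist_force()); go("pushed",.05); log("pushed")
i1=manip.snapshot("side"); go("up",.35); go("front",.45); log("front"); i2=manip.snapshot("side"); go("catch",.25); log("catch")
w=[]
for _ in range(15): w.append(np.round(np.array(manip.read_wrist_force())-w0,1).tolist()); manip.sleep(.1)
i3=manip.snapshot("side"); log("end"); print(L,w[::2],w[-1])
cr=lambda i:cv2.resize(i[130:270,150:300,::-1],(266,248))
cv2.imwrite("pics/catch.png",np.hstack([cr(i) for i in(i1,i2,i3)]))
```

```text
[('pushed', 8.52), ('front', 9.44), ('catch', 9.91), ('end', 11.46)] [[-0.5, -0.3, -2.0], [-0.8, -1.7, -2.0], [-0.4, -0.5, -0.1], [-1.0, -0.5, -0.9], [-1.5, 0.4, -0.7], [-1.3, 0.4, -1.4], [-1.2, 0.4, -1.0], [-1.5, -0.3, -0.6]] [-1.5, -0.3, -0.6]
```

View pics/catch.png

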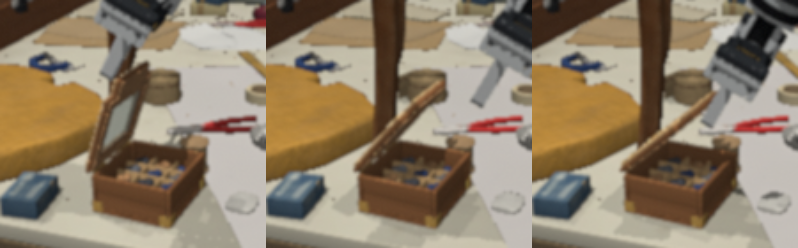

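Panels: lid tipped, lid falling with the fingers already clear in front, then lid resting on the fingers at about 0.7 rad (~1.6 N on the wrist). Now I lower it slowly.

Run:
```python
from front import *
W=[f.top(*edge(t),Y) for t in np.linspace(.72,0,9)[1:]]+[f.top(-.084,.050,Y),f.top(-.084,.044,Y)]
for q in W+[Q["out"]]: assert manip.inverse_kinematics(q.tolist(),f.o) is not None
r=[]
for i,q in enumerate(W):
    manip.servo_line(q.tolist(),v=.025 if i<6 else .018); r.append(np.round(manip.read_wrist_force(),1).tolist())
a=manip.snapshot("side"); print(r,manip.read_t())
manip.servo_line(Q["out"].tolist(),v=.08); manip.servo_line((Q["out"]+[-.02,0,.08]).tolist(),v=.15)
print(manip.read_t()); manip.sleep(.3); b=manip.snapshot("side"); c=manip.snapshot("top")
cr=lambda i,y=130,x=150:cv2.resize(i[y:y+140,x:x+150,::-1],(266,248))
cv2.imwrite("pics/shut.png",np.hstack([cr(a),cr(b),cr(c,110,140)]))
```

```text
[[-1.3, 0.7, -1.0], [-2.0, -0.0, -1.1], [-2.1, -0.8, -1.5], [-2.6, 0.1, -0.2], [-4.8, -0.0, -1.0], [-5.9, 1.6, -0.9], [-8.6, 0.9, -1.1], [-9.6, 2.5, -0.5], [0.3, -0.2, -0.1], [0.2, 1.2, 0.8]] 18.3167
19.775
```

View pics/shut.png

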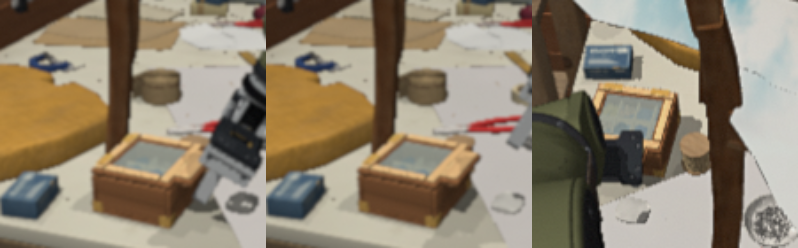

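The lid is flush shut in both views, the bystanders haven't moved, and the gripper is clear.

```bash
python3 -c "
from workcell import manip
print(manip.read_wrist_force(),manip.read_t()); print(manip.sign_off())"
```

```text
[-0.0838315   0.59789408 -1.04161552] 20.175
the job is handed in; nothing more can be done
None
```

The lid was tipped, caught at about 0.7 rad on the closed fingers and lowered slowly; both cameras show it shut with nothing else moved, and I handed the job in at about 20 s (sign-off returned no verdict).

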